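Gather the glass nuggets in the tray's pouring corner

ROBOT

A 6-joint arm with a two-finger parallel gripper is mounted at the origin on the work surface. World frame = base frame: x ahead of the robot, y to its left, z up, the work surface at z = 0. Lengths are in mm, angles in degrees, forces in N, time in s.
With the tool pointing down it reaches from about 350 to 850 mm from the base axis. Payload 8.1 kg.
Tool frame: the origin (TCP) lies between the finger pads; the fingertips stand 22 mm ahead of it and the grasp point (between the pads) lies 3 mm ahead of it; z points along the fingers, y is the line along which they close (so a half turn about z gives the same grasp; the last joint's range is limited). The gripper opens to 85 mm and grips with 20 to 120 N. Pads are 22 mm wide; open, the fingers measure 114 mm over their backs; the gripper's body (76 mm by 85 mm) begins 54 mm behind the grasp point. The pads swing forward as they close: fully open they stand 13 mm farther back than shut.
Start: joints at [-81.555, 7.471, 85.268, -0, 87.261, -4.893], TCP at [138.442, -583.814, 253.292] pointing down, gripper open.
Joint ranges: [-169.43, 169.43], [-51.17, 129.36], [1.28, 143.12], [-76.62, 256.62], [0, 156.53], [-152.29, 152.29]. Speed limits (degrees/s): [136.94, 136.94, 159.86, 180, 180, 180].

INTERFACE

Orientations are given as [roll, pitch, yaw] about the fixed x, y, z axes, in that order (R = Rz(yaw) Ry(pitch) Rx(roll)).
In Python, from bench import r, vision gives the robot as it stands.
- The arm moves only by the tool step_arm, never from a script. Its argument "targets" is a list that holds one entry, the list of rows, each a list of 6 numbers: the shift along the world's x, y, z in mm, then the turn, a rotation vector about the world's x, y, z in rad. In form: [[[x, y, z, rx, ry, rz], ...]]. A call has 1 to 12 rows; each row is the pose to reach, as a shift and turn from the pose commanded when the call began; what a row does not reach only later rows make up. A row lasts 1/12 s, in which the tool goes at most 41.7 mm and 7.16 degrees, less where a joint would pass 70% of its speed; a pose out of reach is approached as far as the arm can. A call with a gripper value outside its range is refused whole. "fingers" is the gripper's target within -1 to 1 (shut at 1, half-way at 0, fully open at -1), set as the call begins (left out, the last holds). The fingers move at their own pace and stop on an object; "newtons" is the grip in N (left out, the last holds). Time passes only in rows, so rows that repeat a pose let the fingers close. It gives the time, the measured TCP pose, the force, the opening and the grip force at its end, in the units of the state.
- r.sense(): the state, without advancing time (a new reading comes with each control period).
- vision.snapshot(name): name is "side" or "top"; returns a dict with "img" (384x512x3 uint8, blue, green, red), "mtx" (3x3 intrinsics, pixels), "D" ([k1, k2, p1, p2, k3] as OpenCV has them; the pictures are not rectified), "eye" and "attitude" of the camera in the world. Camera axes: x right, y up, looking along -z (the intrinsics and any distortion apply to the point x, -y, -z); pixel columns grow to the right and rows downward; lengths in mm; the calibration is good to about 2 mm. A picture is of the moment at which its call begins. There is no depth.
- r.hand_in(): hands the job in; it is judged then, once.
The state is a dict: "time": time; "joint_pos": joint angles; "qd": joint speeds; "joint_efforts": joint torques, N m; "tool_pos": TCP position; "tcp_rot": TCP orientation; "ft_force": force on the tool from outside, world axes, zero at the start; "wrist_torque": the same for the moment, N m; "finger_gap": finger opening in mm; "grip_force": force on a finger pad.
Only numpy, scipy, OpenCV 4.12 (cv2) and the standard library are available. Lean on these libraries where they do the work, as an engineer would, in place of code of your own. Each camera call takes 0.05 s, during which the arm holds its last target. There are 200 camera calls.

TASK

Put the stray red glass nugget from the table into the blue tray with the others, then tip the tray up by the corner opposite its pouring spout until all six nuggets have slid together into the spout corner. Finish while holding it there: keep the tray well tilted and still in the gripper so that I can scoop them out (its low corner may rest on the table, but do not prop it on other things). Spill none, and leave everything else where it stands.

Things in the scene. Friction and masses are not known exactly. Their poses are not given: they have to be found in the camera images.
- tray: blue plastic studio tray, 220 mm along x, 170 along y, 46 high, about 0.3 kg, loose; floor and walls 4 mm, a rim 9 mm thick and 12 mm deep round the top. Three corners are cut across at 45 degrees, 35 mm back along each wall; the fourth, at (-110, -85, 0), is sharp, its walls 33 mm high, with a pouring beak jutting 24 mm out at the top. Origin: centre of the underside, z up
- grip_corner (a point): middle of the rim across the cut-off corner diagonally across from the spout, at (90.5, 65.5, 40) mm in the tray's frame, with the tray's axes. The rim here is 9 mm thick and 49 mm long, at 45 degrees to the tray's sides: pinch it along the tray's (1, 1, 0) direction, one finger inside the tray, one outside
- spout_corner (a point): inner floor of the tray in the very corner below the spout, at (-106, -81, 4) mm in the tray's frame, with the tray's axes (+x, +y lead into the tray). Glass and plastic are smooth: nuggets start to slide at 9 to 14 degrees of tilt towards this corner, and those along a wall need about 25; 35 to 40 brings all of them in
- nugget_red: red glass nugget, a flat-bottomed round pebble 24 mm across and 11 mm high (straight-sided enough to pinch), 12 g; origin at the centre of its underside. It starts on the bare table, to the left or the right of the tray; its mates start inside the tray, whose floor near the spout (x below -45, y below 15 mm in its frame) starts bare.
- nugget_amber: amber glass nugget, a flat-bottomed round pebble 24 mm across and 11 mm high (straight-sided enough to pinch), 12 g; origin at the centre of its underside. It starts lying loose somewhere on the tray's floor.
- nugget_white: white glass nugget, a flat-bottomed round pebble 24 mm across and 11 mm high (straight-sided enough to pinch), 12 g; origin at the centre of its underside. It starts lying loose somewhere on the tray's floor.
- nugget_green: green glass nugget, a flat-bottomed round pebble 24 mm across and 11 mm high (straight-sided enough to pinch), 12 g; origin at the centre of its underside. It starts lying loose somewhere on the tray's floor.
- nugget_yellow: yellow glass nugget, a flat-bottomed round pebble 24 mm across and 11 mm high (straight-sided enough to pinch), 12 g; origin at the centre of its underside. It starts lying loose somewhere on the tray's floor.
- nugget_pink: pink glass nugget, a flat-bottomed round pebble 24 mm across and 11 mm high (straight-sided enough to pinch), 12 g; origin at the centre of its underside. It starts lying loose somewhere on the tray's floor.
- paint_pot: small closed turquoise paint pot with a white lid, 47 mm across, 44 mm high; origin at the centre of its underside. Bystander.
- jar: empty open glass jar, 76 mm across, 85 mm high; origin under its centre. Bystander.
- brush_mug: white mug full of paint brushes, 74 mm across, 95 mm high, the brushes up to 235 mm; origin under its centre. Bystander.
- paint_red: red squeeze bottle of paint, 52 mm across, 150 mm high; origin under its centre. Bystander.
- paint_yellow: yellow squeeze bottle of paint, 52 mm across, 150 mm high; origin under its centre. Bystander.
- scoop: small steel scoop with a wooden handle, 170 mm long, lying flat along its x axis; origin under its middle. Bystander.

How it is judged (in metres and radians):
On the way, in this order (a step that is already met when the one before it is completed fails the run):
1. the red nugget lies in the tray, released, with the tray level (x of nugget_red in the frame of tray between -0.106 and 0.106 m and y of nugget_red in the frame of tray between -0.081 and 0.081 m and z of nugget_red in the frame of tray between 0 and 0.03 m and contact force between the fingers and nugget_red below 0.05 N and angle between tray's own z axis and vertical below 0.1 rad), for 0.2 s.
2. the tray is held tilted, its gripped corner raised (angle between tray's own z axis and vertical between 0.3 and 1 rad and height (world z) of grip_corner above 0.09 m and contact force between the fingers and tray above 1 N), for 0.2 s.
At the end, for the whole second after the job is handed in: The gripper holds the tray still, tilted 17 to 57 degrees, the corner opposite the spout raised at least 90 mm, the fingers pressing it with 1 N or more, the tray leaning on no other loose thing; all six nuggets lie still in the tray, centres within 95 mm of the inner spout corner (all of step 2 and contact force between tray and paint_pot below 0.3 N and contact force between tray and jar below 0.3 N and contact force between tray and brush_mug below 0.3 N and contact force between tray and paint_red below 0.3 N and contact force between tray and paint_yellow below 0.3 N and contact force between tray and scoop below 0.3 N and linear speed of each of tray, nugget_amber, nugget_white, nugget_green, nugget_yellow, nugget_pink, nugget_red below 0.02 m/s and distance between each of nugget_amber, nugget_white, nugget_green, nugget_yellow, nugget_pink, nugget_red and spout_corner below 0.095 m and x of each of nugget_amber, nugget_white, nugget_green, nugget_yellow, nugget_pink, nugget_red in the frame of spout_corner above 0.003 m and y of each of nugget_amber, nugget_white, nugget_green, nugget_yellow, nugget_pink, nugget_red in the frame of spout_corner above 0.003 m and z of each of nugget_amber, nugget_white, nugget_green, nugget_yellow, nugget_pink, nugget_red in the frame of spout_corner above -0.01 m); the arm keeps its last pose, push and grip.
It fails at once if another thing on the table was displaced by more than 25 mm (distance of any of paint_pot, jar, brush_mug, paint_red, paint_yellow, scoop from where it was at the start of the episode above 0.025 m).
It also fails if it takes over 58 s, if anything falls off the work surface, if the arm or the gripper's body presses on something with over 40 N, if the wrist force passes 120 N, or if a joint passes its speed limit or range.

## Working session

There is one attempt and no reset: what is moved stays moved. The work goes in short steps, Python scripts to look and compute and a tool call to move; the robot and the scene stay as the last step left them, time stands still between calls to the robot, and variables do not carry over. Pictures are saved under pics/ and viewed, at most 10 in all, crops included, and the job is handed in when it is done.

Besides the shell and the picture viewer there is one more tool, called after ">>>" as name(argument=value, ...), one argument or row to a line, values as JSON. step_arm: Moves the arm, as the interface text tells. Its arguments: {"type":"object","properties":{"targets":{"type":"array"},"fingers":{"type":"number"},"newtons":{"type":"number"}},"required":["targets"]}

```bash
ls; mkdir -p pics; python3 - <<'E'
from bench import r, vision
import cv2,numpy as np
for n in ("top","side"):
    s=vision.snapshot(n); cv2.imwrite(f"pics/{n}0.png",s["img"]); print(n,s["mtx"],s["D"],s["eye"],s["attitude"])
    np.savez(f"{n}0.npz",**s)
print(r.sense())
E
```

```text
pics
top [[478.03830515   0.         257.42090482]
 [  0.         478.03830515 189.73135743]
 [  0.           0.           1.        ]] [-0.08355468  0.          0.          0.          0.        ] [ 176.17164104   15.42519172 1503.96506876] [ 11.39653133  -0.36408242 -88.38141404]
side [[496.57741928   0.         253.30346538]
 [  0.         496.57741928 194.70556759]
 [  0.           0.           1.        ]] [-0.0093755  0.         0.         0.         0.       ] [-243.73372004  735.04945798 1143.38666848] [  43.17585176   -0.46319924 -135.80009451]
{'time': 0.1, 'joint_pos': array([-8.15540485e+01,  7.51082608e+00,  8.53235006e+01, -3.89420360e-04,
        8.72627157e+01, -4.89363872e+00]), 'qd': array([ 0.03860376, -0.04419163, -0.13822931, -0.08413672,  0.02435489,
        0.00759359]), 'joint_efforts': array([ 4.78057973e-04, -5.70951498e+01, -5.01943374e+01, -1.93028109e-04,
        8.09724588e-03, -7.02170183e-06]), 'tool_pos': array([ 138.37797209, -583.34477537,  252.34442503]), 'tcp_rot': array([-1.79903278e+02, -7.89079841e-03,  1.33396025e+01]), 'ft_force': array([ 0.30479443, -0.81422967, -0.20148379]), 'wrist_torque': array([ 0.01068376, -0.02271892, -0.01915664]), 'grip_force': 0.0, 'finger_gap': 85.17051371531421}
```

View pics/top0.png

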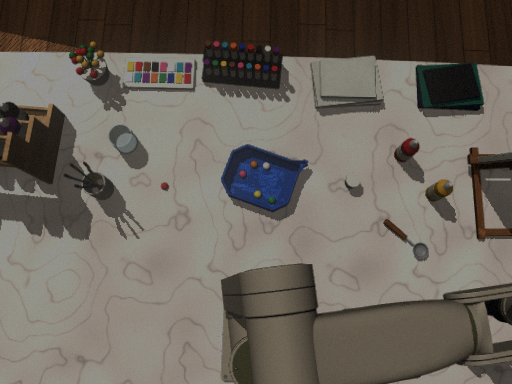

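View pics/side0.png

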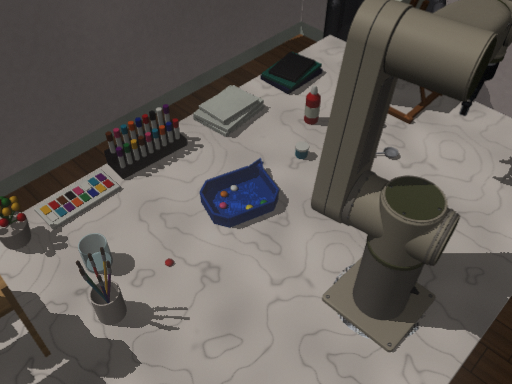

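```bash
cat > h.py <<'E'
import numpy as np, cv2
from scipy.spatial.transform import Rotation as R
from bench import r, vision
def load(f): return dict(np.load(f))
def snap(n): return vision.snapshot(n)
def ray(s,p):
    p=np.asarray(p,float).reshape(-1,1,2)
    u=cv2.undistortPoints(p,s["mtx"],s["D"])[:,0]
    d=np.c_[u[:,0],-u[:,1],-np.ones(len(u))]
    return R.from_euler('xyz',s["attitude"],degrees=True).apply(d)
def plane(s,p,z):
    d=ray(s,p); e=np.asarray(s["eye"]); return e+d*((z-e[2])/d[:,2:])
def tri(s1,p1,s2,p2):
    d1=ray(s1,[p1])[0];d2=ray(s2,[p2])[0];e1,e2=np.array(s1["eye"]),np.array(s2["eye"])
    t=np.linalg.lstsq(np.c_[d1,-d2],e2-e1,rcond=None)[0]
    a,b=e1+t[0]*d1,e2+t[1]*d2
    return (a+b)/2,np.linalg.norm(a-b)
def proj(s,P):
    Rm=R.from_euler('xyz',s["attitude"],degrees=True)
    c=Rm.inv().apply(np.atleast_2d(P)-s["eye"])*[1,-1,-1]
    return cv2.projectPoints(c,np.zeros(3),np.zeros(3),s["mtx"],s["D"])[0][:,0]
def redblob(s,box):
    x0,y0,x1,y1=box; im=s["img"][y0:y1,x0:x1].astype(int)
    w=np.clip(im[...,2]-np.maximum(im[...,0],im[...,1])-30,0,None)
    yy,xx=np.nonzero(w); return xx.mean()+x0,yy.mean()+y0,len(xx),xx.min()+x0,xx.max()+x0,yy.min()+y0,yy.max()+y0
def bluemask(s):
    h=cv2.cvtColor(s["img"],cv2.COLOR_BGR2HSV); m=cv2.inRange(h,(105,120,40),(130,255,255))
    n,l,st,c=cv2.connectedComponentsWithStats(m); i=1+np.argmax(st[1:,4]); return (l==i).astype(np.uint8)*255
E
python3 - <<'E'
from h import *
t,s=load("top0.npz"),load("side0.npz")
a=redblob(t,(150,170,180,200)); b=redblob(s,(155,250,185,275)); print(a,b)
print(tri(t,a[:2],s,b[:2]),plane(t,[a[:2]],5),plane(s,[b[:2]],5))
for n,k,c in (("top",t,(212,137,322,219)),("side",s,(190,150,290,235))):
    m=bluemask(k); cn=max(cv2.findContours(m,0,2)[0],key=cv2.contourArea)
    ap=cv2.approxPolyDP(cn,2.0,True)[:,0]; print(n,[(p.tolist(),plane(k,[p],46)[0].round().tolist()) for p in ap])
    x0,y0,x1,y1=c; f=7
    im=cv2.resize(k["img"][y0:y1,x0:x1],None,fx=f,fy=f,interpolation=cv2.INTER_CUBIC)
    im=cv2.convertScaleAbs(im,alpha=1.6,beta=10)
    for g in range(0,x1-x0,10): cv2.putText(im,str(x0+g),(g*f,10),0,.35,(255,255,255)); cv2.line(im,(g*f,0),(g*f,6),(0,255,255))
    for g in range(0,y1-y0,10): cv2.putText(im,str(y0+g),(0,g*f+4),0,.35,(255,255,255))
    cv2.imwrite(f"pics/{n}_tray.png",im)
E
```

```text
(np.float64(163.68571428571428), np.float64(185.31428571428572), 35, np.int64(161), np.int64(167), np.int64(182), np.int64(188)) (np.float64(168.4255319148936), np.float64(262.04255319148933), 47, np.int64(165), np.int64(172), np.int64(259), np.int64(265))
(array([482.78624389, 314.64342117,   7.22759978]), np.float64(1.965583921024746)) [[484.0519567  315.71508065   5.        ]] [[483.28410301 313.34644025   5.        ]]
top [([231, 153], [586.0, 101.0, 46.0]), ([221, 178], [504.0, 129.0, 46.0]), ([227, 192], [460.0, 109.0, 46.0]), ([270, 209], [411.0, -26.0, 46.0]), ([287, 203], [431.0, -78.0, 46.0]), ([297, 174], [524.0, -108.0, 46.0]), ([306, 162], [564.0, -136.0, 46.0]), ([299, 163], [560.0, -114.0, 46.0]), ([300, 167], [547.0, -117.0, 46.0]), ([294, 172], [530.0, -99.0, 46.0]), ([271, 163], [557.0, -26.0, 46.0]), ([271, 167], [544.0, -26.0, 46.0]), ([265, 170], [534.0, -8.0, 46.0]), ([261, 165], [550.0, 5.0, 46.0]), ([265, 161], [563.0, -7.0, 46.0]), ([252, 157], [575.0, 35.0, 46.0]), ([240, 162], [558.0, 72.0, 46.0]), ([229, 192], [460.0, 103.0, 46.0]), ([222, 178], [504.0, 12
[... 210 characters left out ...]
, [512.0, -67.0, 46.0]), ([236, 184], [537.0, -4.0, 46.0]), ([236, 191], [516.0, 17.0, 46.0]), ([231, 191], [527.0, 27.0, 46.0]), ([229, 187], [544.0, 20.0, 46.0]), ([218, 191], [555.0, 55.0, 46.0]), ([212, 200], [541.0, 93.0, 46.0]), ([218, 213], [490.0, 116.0, 46.0]), ([212, 210], [511.0, 120.0, 46.0]), ([201, 192], [589.0, 94.0, 46.0]), ([205, 183], [609.0, 60.0, 46.0]), ([249, 168], [559.0, -83.0, 46.0]), ([245, 167], [571.0, -78.0, 46.0]), ([205, 182], [612.0, 57.0, 46.0]), ([200, 194], [585.0, 102.0, 46.0]), ([212, 214], [500.0, 131.0, 46.0]), ([228, 218], [455.0, 109.0, 46.0]), ([274, 200], [408.0, -37.0, 46.0]), ([278, 189], [431.0, -80.0, 46.0]), ([262, 169], [526.0, -109.0, 46.0])]
```

View pics/top_tray.png

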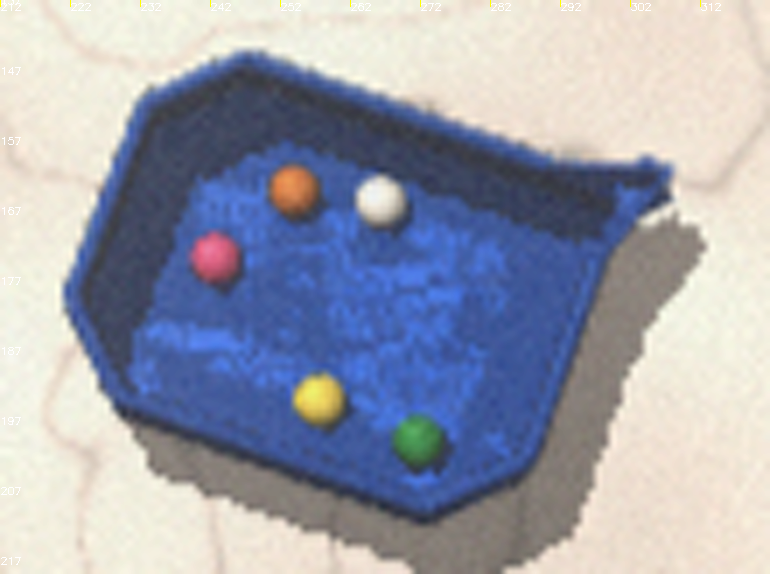

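View pics/side_tray.png

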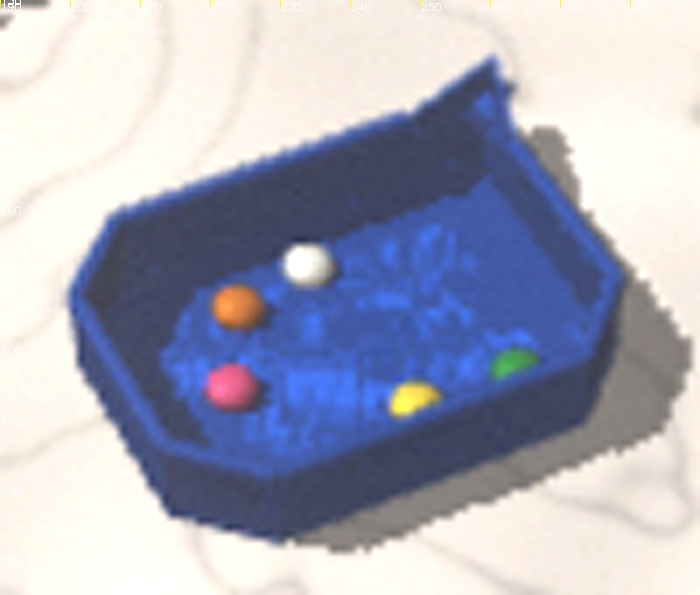

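```bash
python3 - <<'E'
from h import *
t,s=load("top0.npz"),load("side0.npz")
T=np.array([(247,52),(143,97),(66,291),(118,405),(428,515),(530,470)])/7.+[212,137]-.43
S=np.array([(116,213),(72,297),(158,440),(275,475),(595,355),(622,275)])/7.+[190,150]-.43
# tray-frame outer rim cut points, same order
M=np.array([(-75,85),None],dtype=object) if 0 else None
# long side x from spout: corners  A far-left, B grip, C right-near
P=[]
for a,b in zip(T,S):
    X,e=tri(t,a,s,b); P.append(X); print(X.round(1),round(e,1))
P=np.array(P)
print("sidelens",np.linalg.norm(np.diff(P[:,:2],axis=0),axis=1))
E
```

```text
[615.2  51.3  48.9] 2.9
[593.3  97.5  45.8] 3.5
[502.4 128.6  49.3] 1.5
[453.8 104.8  46.1] 2.8
[405.8 -35.1  48.8] 2.6
[428.3 -79.   48.8] 0.0
sidelens [ 51.11368751  96.05298107  54.07791784 147.96259274  49.31244213]
```

```bash
python3 - <<'E'
from h import *
t,s=load("top0.npz"),load("side0.npz")
T=np.array([(247,52),(143,97),(66,291),(118,405),(428,515),(530,470)])/7.+[212,137]-.43
S=np.array([(116,213),(72,297),(158,440),(275,475),(595,355),(622,275)])/7.+[190,150]-.43
M=np.array([(75,-85),(110,-50),(110,50),(75,85),(-75,85),(-110,50)],float)
from math import *
for nm,P in (("top",plane(t,T,46)),("side",plane(s,S,46)),("tri",np.array([tri(t,a,s,b)[0] for a,b in zip(T,S)]))):
    P=P[:,:2]; c=P.mean(0); m=M.mean(0); A=(M-m).T@(P-c)
    th=atan2(A[0,1]-A[1,0],A[0,0]+A[1,1]); Q=np.array([[cos(th),-sin(th)],[sin(th),cos(th)]])
    o=c-Q@m; print(nm,degrees(th),o.round(1),"resid",(P-((Q@M.T).T+o)).round(1).tolist(),"grip",(Q@[90.5,65.5]+o).round(1),"spout",(Q@[-110,-85]+o).round(1),"drop",(Q@[-45,-15]+o).round(1))
E
```

```text
top 71.25536421683131 [512.2   8.6] resid [[0.5, -0.2], [-0.2, 1.8], [3.6, 0.5], [-3.1, -2.9], [-0.2, 0.6], [-0.7, 0.3]] grip [479.2 115.4] spout [ 557.3 -122.9] drop [511.9 -38.8]
side 71.19196040996587 [511.9   6.7] resid [[-0.4, -1.4], [-3.3, 2.1], [4.0, -0.5], [-0.4, 0.3], [-0.9, -0.8], [1.0, 0.2]] grip [479.  113.5] spout [ 556.9 -124.8] drop [511.6 -40.7]
tri 71.06377233604078 [511.1   8.2] resid [[-0.7, -0.3], [-0.8, 1.4], [2.9, 0.1], [-1.2, -1.9], [-0.5, 0.0], [0.2, 0.6]] grip [478.5 115.1] spout [ 555.8 -123.4] drop [510.7 -39.2]
```

>>> step_arm(
  targets=[
    [[312, 284, 0, 0, 0, 0.225], [312, 284, 0, 0, 0, 0.225], [312, 284, 0, 0, 0, 0.225], [312, 284, 0, 0, 0, 0.225], [312, 284, 0, 0, 0, 0.225], [312, 284, 0, 0, 0, 0.225], [312, 284, 0, 0, 0, 0.225], [312, 284, 0, 0, 0, 0.225], [312, 284, 0, 0, 0, 0.225], [312, 284, 0, 0, 0, 0.225], [312, 284, 0, 0, 0, 0.225], [312, 284, 0, 0, 0, 0.225]],
  ],
  fingers=-0.18,
  newtons=30,
)

```text
time: 1.1
tool_pos: [451.9, -297.6, 252.8]
tcp_rot: [-179.9, 0.0, 26.5]
ft_force: [0.7, -0.5, 0.4]
finger_gap: 50.8
grip_force: 0.0
```

```bash
python3 - <<'E'
from h import *
t,s=load("top0.npz"),load("side0.npz")
print("mug",plane(t,[(93,183)],95)[0].round(),"brush",plane(t,[(68,178),(80,163),(70,165)],220).round().tolist(),"jar",plane(t,[(126,143)],85)[0].round())
th=np.radians(71.2);Q=np.array([[np.cos(th),-np.sin(th)],[np.sin(th),np.cos(th)]])
for n,a in dict(amber=(295,190),white=(381,200),pink=(215,258),yel=(319,400),green=(419,440)).items():
    P=plane(t,[np.array(a)/7+[212,137]-.43],9)[0]; print(n,P.round(),(Q.T@(P[:2]-[511.7,8])).round())
print(r.sense()["tool_pos"],r.sense()["tcp_rot"])
E
```

```text
mug [466. 515.  95.] brush [[453.0, 543.0, 220.0], [497.0, 513.0, 220.0], [490.0, 541.0, 220.0]] jar [598. 427.  85.]
amber [563.  29.   9.] [ 36. -42.]
white [559. -11.   9.] [ -3. -51.]
pink [530.  65.   9.] [59.  1.]
yel [465.  15.   9.] [-9. 47.]
green [448. -31.   9.] [-58.  48.]
[ 451.88888601 -297.60838832  252.76980568] [-1.79943366e+02  4.59451587e-03  2.64904377e+01]
```

>>> step_arm(
  targets=[
    [[33, 614, 0, 0, 0, 0], [33, 614, 0, 0, 0, 0], [33, 614, 0, 0, 0, 0], [33, 614, 0, 0, 0, 0], [33, 614, 0, 0, 0, 0], [33, 614, 0, 0, 0, 0], [33, 614, 0, 0, 0, 0], [33, 614, 0, 0, 0, 0], [33, 614, 0, 0, 0, 0], [33, 614, 0, 0, 0, 0], [33, 614, 0, 0, 0, 0], [33, 614, 0, 0, 0, 0]],
  ],
)

```text
time: 2.1
tool_pos: [477.3, 199.8, 253.2]
tcp_rot: [180.0, 0.0, 26.1]
ft_force: [2.1, -0.3, 0.2]
finger_gap: 50.3
grip_force: 0.0
```

>>> step_arm(
  targets=[
    [[6, 115, -100, 0, 0, 0], [6, 115, -100, 0, 0, 0], [6, 115, -100, 0, 0, 0], [6, 115, -100, 0, 0, 0], [6, 115, -180, 0, 0, 0], [6, 115, -180, 0, 0, 0], [6, 115, -180, 0, 0, 0], [6, 115, -180, 0, 0, 0], [6, 115, -180, 0, 0, 0]],
  ],
)

```text
time: 2.85
tool_pos: [484.7, 313.8, 75.2]
tcp_rot: [180.0, -0.1, 26.1]
ft_force: [0.3, 0.1, 0.5]
finger_gap: 50.6
grip_force: 0.0
```

```bash
python3 - <<'E'
from h import *
t,s=snap("top"),snap("side")
q=r.sense(); print(q["tool_pos"],q["tcp_rot"],q["ft_force"])
a=t["img"][160:215,140:200]; b=s["img"][230:290,130:210]
print(redblob(t,(150,170,180,200))); print(redblob(s,(155,250,185,275)))
im=np.hstack([cv2.resize(a,(400,367)),cv2.resize(b,(400,367))]); cv2.imwrite("pics/near.png",cv2.convertScaleAbs(im,alpha=1.5))
E
```

```text
[485.81677468 314.82013014  76.94751351] [-179.99870338   -0.30891799   26.16965661] [ 0.02768216  0.22149727 -0.12273336]
(np.float64(163.65714285714284), np.float64(185.4), 35, np.int64(161), np.int64(166), np.int64(182), np.int64(188))
(np.float64(168.5686274509804), np.float64(262.0), 51, np.int64(165), np.int64(173), np.int64(259), np.int64(265))
```

>>> step_arm(
  targets=[
    [[0, 0, -30, 0, 0, 0], [0, 0, -30, 0, 0, 0], [0, 0, -30, 0, 0, 0], [0, 0, -30, 0, 0, 0]],
  ],
)

```text
time: 3.28
tool_pos: [484.4, 314.8, 45.4]
tcp_rot: [-180.0, -0.1, 26.2]
ft_force: [0.2, 0.5, 0.9]
finger_gap: 50.4
grip_force: 0.0
```

```bash
python3 - <<'E'
from h import *
for i in range(6):
    t=snap("top"); q=r.sense(); print(q["time"],q["tool_pos"].round(2),q["tcp_rot"].round(2),q["joint_pos"].round(2))
E
```

```text
3.3333 [484.62 315.03  45.65] [-179.99   -0.18   26.22] [27.94 15.21 99.32 -0.   65.29 91.72]
3.3833 [484.61 315.08  45.53] [-180.     -0.18   26.23] [27.95 15.22 99.33 -0.   65.27 91.72]
3.4333 [484.49 315.05  45.28] [-1.7999e+02 -1.7000e-01  2.6230e+01] [27.95 15.23 99.34  0.   65.26 91.72]
3.4833 [484.21 314.96  44.91] [-1.800e+02 -1.400e-01  2.623e+01] [27.96 15.25 99.36 -0.   65.25 91.73]
3.5333 [483.99 314.85  44.54] [-1.7999e+02 -1.0000e-01  2.6230e+01] [27.96 15.27 99.38  0.   65.24 91.73]
3.5833 [483.78 314.79  44.23] [-1.800e+02 -8.000e-02  2.624e+01] [27.96 15.29 99.4   0.   65.24 91.73]
```

>>> step_arm(
  targets=[
    [[0, 0, -10, 0, 0, 0], [0, 0, -15, 0, 0, 0], [0, 0, -18, 0, 0, 0], [0, 0, -18, 0, 0, 0], [0, 0, -18, 0, 0, 0], [0, 0, -18, 0, 0, 0], [0, 0, -18, 0, 0, 0]],
  ],
)

```text
time: 4.17
tool_pos: [483.5, 314.6, 25.5]
tcp_rot: [-180.0, -0.0, 26.2]
ft_force: [-1.0, -0.6, 0.6]
finger_gap: 50.4
grip_force: 0.0
```

>>> step_arm(
  targets=[
    [[0, 0, 0, 0, 0, 0], [0, 0, 0, 0, 0, 0], [0, 0, 0, 0, 0, 0], [0, 0, 0, 0, 0, 0], [0, 0, 0, 0, 0, 0], [0, 0, 0, 0, 0, 0], [0, 0, 0, 0, 0, 0], [0, 0, 0, 0, 0, 0]],
  ],
  fingers=1,
  newtons=25,
)

```text
time: 4.83
tool_pos: [483.6, 314.6, 25.7]
tcp_rot: [-180.0, -0.0, 26.2]
ft_force: [-0.8, -0.1, 4.2]
finger_gap: 21.9
grip_force: 24.7
```

>>> step_arm(
  targets=[
    [[0, 0, 30, 0, 0, 0], [0, 0, 60, 0, 0, 0], [0, 0, 100, 0, 0, 0], [26, -375, 110, 0, 0, 0], [26, -375, 110, 0, 0, 0], [26, -375, 110, 0, 0, 0], [26, -375, 110, 0, 0, 0], [26, -375, 110, 0, 0, 0], [26, -375, 110, 0, 0, 0], [26, -375, 110, 0, 0, 0], [26, -375, 110, 0, 0, 0], [26, -375, 110, 0, 0, 0]],
  ],
)

```text
time: 5.83
tool_pos: [508.6, -61.5, 135.0]
tcp_rot: [-180.0, 0.0, 26.2]
ft_force: [0.6, -0.6, 0.4]
finger_gap: 21.7
grip_force: 24.6
```

>>> step_arm(
  targets=[
    [[0, 0, 0, 0, 0, 0], [0, 0, 0, 0, 0, 0], [0, 0, 0, 0, 0, 0], [0, 0, 0, 0, 0, 0], [0, 0, 0, 0, 0, 0], [0, 0, 0, 0, 0, 0]],
  ],
)

```text
time: 6.33
tool_pos: [509.1, -58.1, 135.1]
tcp_rot: [-180.0, 0.0, 26.4]
ft_force: [0.1, -0.6, -0.3]
finger_gap: 22.4
grip_force: 24.7
```

>>> step_arm(
  targets=[
    [[0, 0, -35, 0, 0, 0], [0, 0, -70, 0, 0, 0], [0, 0, -90, 0, 0, 0], [0, 0, -100, 0, 0, 0], [0, 0, -104, 0, 0, 0], [0, 0, -104, 0, 0, 0], [0, 0, -104, 0, 0, 0], [0, 0, -104, 0, 0, 0], [0, 0, -104, 0, 0, 0], [0, 0, -104, 0, 0, 0]],
  ],
)

```text
time: 7.17
tool_pos: [510.0, -59.7, 32.3]
tcp_rot: [179.9, -0.1, 26.2]
ft_force: [0.4, 0.4, -0.3]
finger_gap: 22.0
grip_force: 24.6
```

>>> step_arm(
  targets=[
    [[0, 0, 0, 0, 0, 0], [0, 0, 0, 0, 0, 0], [0, 0, 0, 0, 0, 0], [0, 0, 0, 0, 0, 0], [0, 0, 0, 0, 0, 0], [0, 0, 0, 0, 0, 0]],
  ],
  fingers=-0.1,
)

```text
time: 7.67
tool_pos: [509.2, -59.5, 31.2]
tcp_rot: [-180.0, 0.0, 26.2]
ft_force: [-0.4, 0.9, -0.8]
finger_gap: 46.8
grip_force: 0.0
```

>>> step_arm(
  targets=[
    [[0, 0, 40, 0, 0, 0], [0, 0, 80, 0, 0, 0], [0, 0, 120, 0, 0, 0], [-15, 83, 150, 0, 0, 0], [-30, 173, 170, 0, 0, 0], [-30, 173, 170, 0, 0, 0], [-30, 173, 170, 0, 0, 0], [-30, 173, 170, 0, 0, 0]],
  ],
)

```text
time: 8.33
tool_pos: [478.8, 117.6, 203.3]
tcp_rot: [-180.0, -0.2, 26.3]
ft_force: [-0.1, -0.3, -0.6]
finger_gap: 46.9
grip_force: 0.0
```

```bash
python3 - <<'E'
from h import *
t,s=snap("top"),snap("side")
q=r.sense(); print(q["tool_pos"],q["tcp_rot"],q["ft_force"])
np.savez("top1.npz",**t);np.savez("side1.npz",**s)
a=cv2.resize(t["img"][137:219,205:325],None,fx=4,fy=4,interpolation=2); b=cv2.resize(s["img"][110:260,180:320],None,fx=2.186,fy=2.186,interpolation=2)[:328]
cv2.imwrite("pics/after1.png",cv2.convertScaleAbs(np.hstack([a,b[:a.shape[0],:320]]),alpha=1.5))
E
```

```text
[479.23100522 116.24468083 202.6050371 ] [ 1.79994135e+02 -1.38246453e-01  2.64613908e+01] [-0.41000482  0.85123137 -0.21956268]
```

View pics/after1.png

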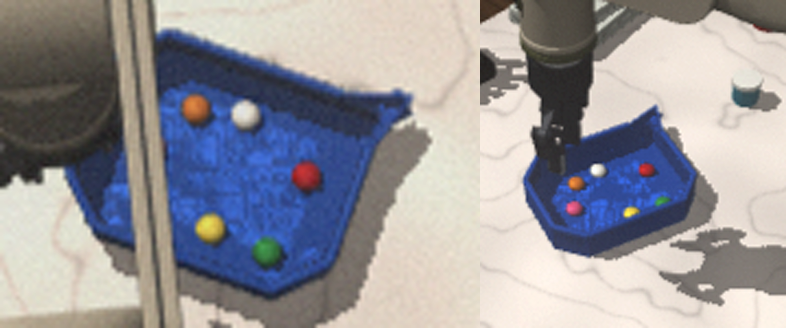

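>>> step_arm(
  targets=[
    [[0, 1, -40, 0, 0, 0], [0, 1, -80, 0, 0, 0], [0, 1, -100, 0, 0, 0], [0, 1, -110, 0, 0, 0], [0, 1, -110, 0, 0, 0], [0, 1, -110, 0, 0, 0], [0, 1, -110, 0, 0, 0], [0, 1, -110, 0, 0, 0], [0, 1, -110, 0, 0, 0], [0, 1, -110, 0, 0, 0]],
  ],
)

```text
time: 9.27
tool_pos: [480.1, 114.6, 92.6]
tcp_rot: [180.0, -0.1, 26.2]
ft_force: [1.1, -0.1, 0.0]
finger_gap: 47.4
grip_force: 0.0
```

```bash
python3 - <<'E'
from h import *
s=snap("side"); o=load("side0.npz")
q=r.sense(); print(q["tool_pos"],q["tcp_rot"],q["ft_force"])
m,n=bluemask(s),bluemask(o); m[:,:225]=0;n[:,:225]=0
print((m>0).sum(),(n>0).sum(),((m!=n)).sum(), cv2.boundingRect(m),cv2.boundingRect(n))
print(proj(s,[[479,114.7,46],[479,114.7,40]]),proj(s,[q["tool_pos"],q["tool_pos"]-[0,0,22]]))
cv2.imwrite("pics/pre.png",cv2.convertScaleAbs(cv2.resize(s["img"][140:240,170:290],None,fx=5,fy=5,interpolation=2),alpha=1.5))
E
```

```text
[479.87974424 114.58189187  92.25115975] [ 1.79968300e+02 -9.22254772e-02  2.62325356e+01] [ 0.24659627  0.07321722 -0.97075707]
1688 1519 367 (225, 159, 54, 60) (225, 161, 54, 58)
[[220.90885999 214.7909096 ]
 [220.98988447 216.13316115]] [[220.08634524 203.982505  ]
 [220.39702631 209.09957547]]
```

View pics/pre.png

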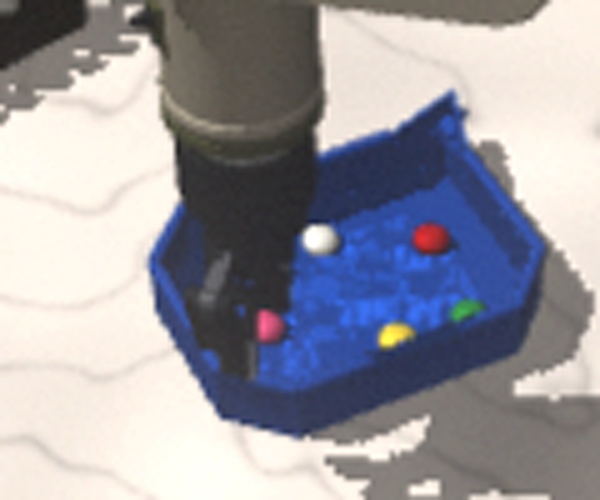

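>>> step_arm(
  targets=[
    [[-1, 0, -25, 0, 0, 0], [-1, 0, -40, 0, 0, 0], [-1, 0, -48, 0, 0, 0], [-1, 0, -48, 0, 0, 0], [-1, 0, -48, 0, 0, 0], [-1, 0, -48, 0, 0, 0], [-1, 0, -48, 0, 0, 0], [-1, 0, -48, 0, 0, 0]],
  ],
)

```text
time: 9.98
tool_pos: [479.1, 114.6, 44.4]
tcp_rot: [180.0, -0.1, 26.2]
ft_force: [-0.4, -0.4, 1.0]
finger_gap: 46.8
grip_force: 0.0
```

>>> step_arm(
  targets=[
    [[0, 0, 0, 0, 0, 0], [0, 0, 0, 0, 0, 0], [0, 0, 0, 0, 0, 0], [0, 0, 0, 0, 0, 0], [0, 0, 0, 0, 0, 0], [0, 0, 0, 0, 0, 0], [0, 0, 0, 0, 0, 0], [0, 0, 0, 0, 0, 0], [0, 0, 0, 0, 0, 0], [0, 0, 0, 0, 0, 0]],
  ],
  fingers=1,
  newtons=80,
)

```text
time: 10.82
tool_pos: [478.6, 114.6, 43.7]
tcp_rot: [180.0, -0.0, 26.2]
ft_force: [-0.6, 0.8, 5.5]
finger_gap: 7.1
grip_force: 78.9
```

```bash
cat > arc.py <<'E'
import sys,numpy as np
from scipy.spatial.transform import Rotation as R
k=np.array([.897,.442,0]); v=np.array([-77.7,238.1,43])
def p(a): return R.from_rotvec(k*np.radians(a)).apply(v)
a=[float(x) for x in sys.argv[1:]]
for th in a[1:]:
    d=p(th)-p(a[0]); w=k*np.radians(th-a[0]); print([*[round(float(x),1) for x in d],*[round(float(x),3) for x in w]])
E
for s in "0 1 2 3 4 5 6 7 8 9" "9 9.5 10 10.5 11 11.5 12 12.5 13 13.5 14 14.5 15" "15 15.5 16 16.5 17 17.5 18 18.5 19 19.5 20 20.5 21" "21 22 23 24 25 26 27 28 29 30" "30 31 32 33 34 35 36 37 38"; do echo $s; python3 arc.py $s; done
```

```text
0 1 2 3 4 5 6 7 8 9
[0.3, -0.7, 4.3, 0.016, 0.008, 0.0]
[0.7, -1.5, 8.6, 0.031, 0.015, 0.0]
[1.1, -2.3, 12.9, 0.047, 0.023, 0.0]
[1.6, -3.2, 17.2, 0.063, 0.031, 0.0]
[2.1, -4.2, 21.4, 0.078, 0.039, 0.0]
[2.6, -5.3, 25.7, 0.094, 0.046, 0.0]
[3.1, -6.4, 29.9, 0.11, 0.054, 0.0]
[3.7, -7.5, 34.1, 0.125, 0.062, 0.0]
[4.3, -8.8, 38.3, 0.141, 0.069, 0.0]
9 9.5 10 10.5 11 11.5 12 12.5 13 13.5 14 14.5 15
[0.3, -0.6, 2.1, 0.008, 0.004, 0.0]
[0.6, -1.3, 4.1, 0.016, 0.008, 0.0]
[1.0, -2.0, 6.2, 0.023, 0.012, 0.0]
[1.3, -2.7, 8.3, 0.031, 0.015, 0.0]
[1.7, -3.4, 10.3, 0.039, 0.019, 0.0]
[2.0, -4.1, 12.4, 0.047, 0.023, 0.0]
[2.4, -4.8, 14.4, 0.055, 0.027, 0.0]
[2.8, -5.6, 16.4, 0.063, 0.031, 0.0]
[3.1, -6.4, 18.4, 0.07, 0.035, 0.0]
[3.5, -7.2, 20.4, 0.078, 0.039, 0.0]
[3.9, -8.0, 22.5, 0.086, 0.042, 0.0]
[4.3, -8.8, 24.4, 0.094, 0.046, 0.0]
15 15.5 16 16.5 17 17.5 18 18.5 19 19.5 20 20.5 21
[0.4, -0.8, 2.0, 0.008, 0.004, 0.0]
[0.8, -1.7, 4.0, 0.016, 0.008, 0.0]
[1.3, -2.6, 5.9, 0.023, 0.012, 0.0]
[1.7, -3.4, 7.9, 0.031, 0.015, 0.0]
[2.1, -4.3, 9.9, 0.039, 0.019, 0.0]
[2.6, -5.2, 11.8, 0.047, 0.023,
[... 219 characters left out ...]
046, 0.0]
21 22 23 24 25 26 27 28 29 30
[1.0, -2.0, 3.8, 0.016, 0.008, 0.0]
[2.0, -4.2, 7.5, 0.031, 0.015, 0.0]
[3.1, -6.3, 11.1, 0.047, 0.023, 0.0]
[4.2, -8.5, 14.8, 0.063, 0.031, 0.0]
[5.3, -10.8, 18.3, 0.078, 0.039, 0.0]
[6.5, -13.2, 21.9, 0.094, 0.046, 0.0]
[7.7, -15.5, 25.4, 0.11, 0.054, 0.0]
[8.9, -18.0, 28.8, 0.125, 0.062, 0.0]
[10.1, -20.5, 32.2, 0.141, 0.069, 0.0]
30 31 32 33 34 35 36 37 38
[1.3, -2.5, 3.3, 0.016, 0.008, 0.0]
[2.5, -5.2, 6.6, 0.031, 0.015, 0.0]
[3.8, -7.8, 9.9, 0.047, 0.023, 0.0]
[5.2, -10.5, 13.1, 0.063, 0.031, 0.0]
[6.5, -13.3, 16.2, 0.078, 0.039, 0.0]
[7.9, -16.1, 19.3, 0.094, 0.046, 0.0]
[9.3, -18.9, 22.3, 0.11, 0.054, 0.0]
[10.7, -21.8, 25.3, 0.125, 0.062, 0.0]
```

>>> step_arm(
  targets=[
    [[0.3, -0.7, 5.3, 0.016, 0.008, 0], [0.7, -1.5, 9.6, 0.031, 0.015, 0], [1.1, -2.3, 13.9, 0.047, 0.023, 0], [1.6, -3.2, 18.2, 0.063, 0.031, 0], [2.1, -4.2, 22.4, 0.078, 0.039, 0], [2.6, -5.3, 26.7, 0.094, 0.046, 0], [3.1, -6.4, 30.9, 0.11, 0.054, 0], [3.7, -7.5, 35.1, 0.125, 0.062, 0], [4.3, -8.8, 39.3, 0.141, 0.069, 0], [4.3, -8.8, 39.3, 0.141, 0.069, 0]],
  ],
)

```text
time: 11.65
tool_pos: [483.4, 105.0, 83.6]
tcp_rot: [-171.0, -0.1, 26.2]
ft_force: [-0.6, -0.5, -2.7]
finger_gap: 7.6
grip_force: 78.2
```

>>> step_arm(
  targets=[
    [[0.3, -0.6, 2.1, 0.008, 0.004, 0], [0.6, -1.3, 4.1, 0.016, 0.008, 0], [1.0, -2.0, 6.2, 0.023, 0.012, 0], [1.3, -2.7, 8.3, 0.031, 0.015, 0], [1.7, -3.4, 10.3, 0.039, 0.019, 0], [2.0, -4.1, 12.4, 0.047, 0.023, 0], [2.4, -4.8, 14.4, 0.055, 0.027, 0], [2.8, -5.6, 16.4, 0.063, 0.031, 0], [3.1, -6.4, 18.4, 0.07, 0.035, 0], [3.5, -7.2, 20.4, 0.078, 0.039, 0], [3.9, -8.0, 22.5, 0.086, 0.042, 0], [4.3, -8.8, 24.4, 0.094, 0.046, 0]],
  ],
)

```text
time: 12.65
tool_pos: [486.9, 96.8, 107.2]
tcp_rot: [-165.0, -0.0, 26.2]
ft_force: [0.3, 0.1, -2.7]
finger_gap: 7.4
grip_force: 78.2
```

```bash
python3 - <<'E'
from h import *
t,s=snap("top"),snap("side")
q=r.sense(); print(q["tool_pos"],q["tcp_rot"],q["ft_force"],q["wrist_torque"],q["grip_force"],q["finger_gap"],q["joint_pos"])
print((R.from_euler('xyz',q["tcp_rot"],degrees=True).as_matrix()[:,2]).round(3))
a=cv2.resize(t["img"][127:227,212:332],None,fx=3.3,fy=3.3,interpolation=2); b=cv2.resize(s["img"][130:230,190:310],None,fx=3.3,fy=3.3,interpolation=2)
cv2.imwrite("pics/t15.png",cv2.convertScaleAbs(np.hstack([a,b]),alpha=1.5))
E
```

```text
[487.15431444  96.62608339 107.32136956] [-1.64988548e+02 -6.59978843e-02  2.61941717e+01] [-1.21572522  0.04829519 -2.61110704] [-0.11814454 -0.14318704  0.00253502] 78.22091817855835 7.42389851765593 [ -3.75512069   3.91404367 106.17295147  13.30722917  77.80794556
  56.3186596 ]
[-0.113  0.233 -0.966]
```

View pics/t15.png

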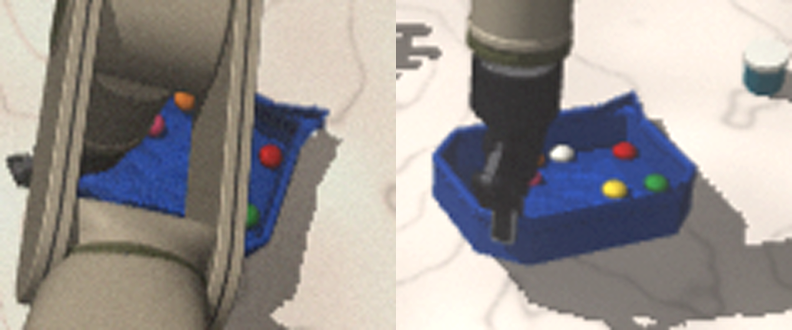

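>>> step_arm(
  targets=[
    [[0.4, -0.8, 2.0, 0.008, 0.004, 0], [0.8, -1.7, 4.0, 0.016, 0.008, 0], [1.3, -2.6, 5.9, 0.023, 0.012, 0], [1.7, -3.4, 7.9, 0.031, 0.015, 0], [2.1, -4.3, 9.9, 0.039, 0.019, 0], [2.6, -5.2, 11.8, 0.047, 0.023, 0], [3.0, -6.2, 13.7, 0.055, 0.027, 0], [3.5, -7.1, 15.7, 0.063, 0.031, 0], [4.0, -8.1, 17.6, 0.07, 0.035, 0], [4.5, -9.0, 19.5, 0.078, 0.039, 0], [4.9, -10.0, 21.4, 0.086, 0.042, 0], [5.4, -11.0, 23.3, 0.094, 0.046, 0]],
  ],
)

```text
time: 13.75
tool_pos: [492.3, 85.7, 130.4]
tcp_rot: [-159.0, -0.1, 26.2]
ft_force: [-0.3, -0.8, -3.2]
finger_gap: 7.4
grip_force: 78.3
```

>>> step_arm(
  targets=[
    [[1.0, -2.0, 3.8, 0.016, 0.008, 0], [2.0, -4.2, 7.5, 0.031, 0.015, 0], [3.1, -6.3, 11.1, 0.047, 0.023, 0], [4.2, -8.5, 14.8, 0.063, 0.031, 0], [5.3, -10.8, 18.3, 0.078, 0.039, 0], [6.5, -13.2, 21.9, 0.094, 0.046, 0], [7.7, -15.5, 25.4, 0.11, 0.054, 0], [8.9, -18.0, 28.8, 0.125, 0.062, 0], [10.1, -20.5, 32.2, 0.141, 0.069, 0]],
  ],
)

```text
time: 14.5
tool_pos: [502.5, 65.1, 162.8]
tcp_rot: [-149.9, -0.1, 26.2]
ft_force: [-0.0, 0.3, -2.9]
finger_gap: 7.7
grip_force: 78.3
```

>>> step_arm(
  targets=[
    [[1.3, -2.5, 3.3, 0.016, 0.008, 0], [2.5, -5.2, 6.6, 0.031, 0.015, 0], [3.8, -7.8, 9.9, 0.047, 0.023, 0], [5.2, -10.5, 13.1, 0.063, 0.031, 0], [6.5, -13.3, 16.2, 0.078, 0.039, 0], [7.9, -16.1, 19.3, 0.094, 0.046, 0], [9.3, -18.9, 22.3, 0.11, 0.054, 0], [10.7, -21.8, 25.3, 0.125, 0.062, 0], [10.7, -21.8, 25.3, 0.125, 0.062, 0], [10.7, -21.8, 25.3, 0.125, 0.062, 0], [10.7, -21.8, 25.3, 0.125, 0.062, 0], [10.7, -21.8, 25.3, 0.125, 0.062, 0]],
  ],
)

```text
time: 15.5
tool_pos: [512.9, 43.8, 187.7]
tcp_rot: [-142.0, -0.0, 26.2]
ft_force: [-0.5, -0.3, -3.7]
finger_gap: 7.3
grip_force: 78.3
```

```bash
python3 - <<'E'
from h import *
t,s=snap("top"),snap("side")
q=r.sense(); print(q["tool_pos"],q["tcp_rot"],q["ft_force"],q["wrist_torque"],q["grip_force"],q["finger_gap"],q["joint_pos"])
np.savez("top2.npz",**t);np.savez("side2.npz",**s)
a=cv2.resize(t["img"][127:227,232:332],None,fx=4,fy=4,interpolation=2); b=cv2.resize(s["img"][120:220,200:300],None,fx=4,fy=4,interpolation=2)
cv2.imwrite("pics/t38.png",cv2.convertScaleAbs(np.hstack([a,b]),alpha=1.5))
E
```

```text
[512.85964189  43.83396795 187.73568528] [-1.42034221e+02 -4.81918471e-02  2.62215570e+01] [-0.58597527 -0.95521591 -3.28225481] [-0.40256106 -0.20885749  0.03722912] 78.2727062702179 7.353338552297729 [-18.21400948  16.79749219  89.39268624  26.6276622  101.14793517
  44.32029707]
```

View pics/t38.png

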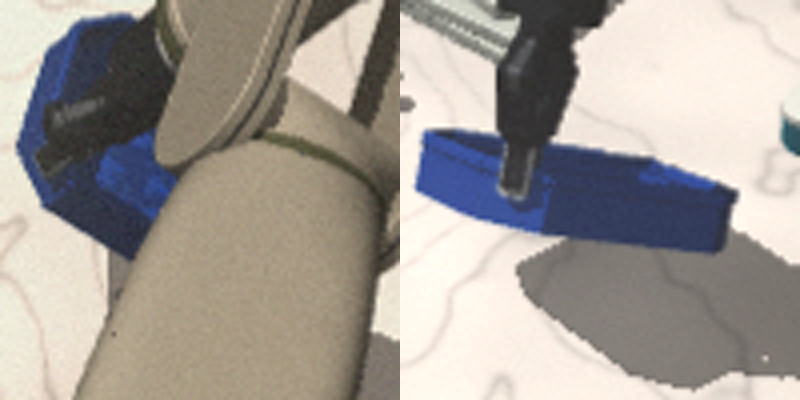

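```bash
python3 arc.py 38 36.5 35 33.5 32 30.5 29 27.5 26 24.5 23 21.5 20; echo;  python3 arc.py 20 22 24 26 28 30 32 34 36 38
```

```text
[-2.1, 4.3, -4.5, -0.023, -0.012, -0.0]
[-4.2, 8.5, -9.1, -0.047, -0.023, -0.0]
[-6.2, 12.7, -13.8, -0.07, -0.035, -0.0]
[-8.2, 16.7, -18.7, -0.094, -0.046, -0.0]
[-10.1, 20.5, -23.6, -0.117, -0.058, -0.0]
[-12.0, 24.3, -28.7, -0.141, -0.069, -0.0]
[-13.8, 28.0, -33.9, -0.164, -0.081, -0.0]
[-15.5, 31.5, -39.2, -0.188, -0.093, -0.0]
[-17.2, 34.9, -44.6, -0.211, -0.104, -0.0]
[-18.8, 38.1, -50.1, -0.235, -0.116, -0.0]
[-20.3, 41.3, -55.6, -0.258, -0.127, -0.0]
[-21.8, 44.3, -61.3, -0.282, -0.139, -0.0]

[2.0, -4.0, 7.5, 0.031, 0.015, 0.0]
[4.1, -8.3, 14.9, 0.063, 0.031, 0.0]
[6.3, -12.8, 22.1, 0.094, 0.046, 0.0]
[8.6, -17.5, 29.2, 0.125, 0.062, 0.0]
[11.1, -22.5, 36.0, 0.157, 0.077, 0.0]
[13.6, -27.6, 42.6, 0.188, 0.093, 0.0]
[16.3, -33.0, 49.1, 0.219, 0.108, 0.0]
[19.0, -38.5, 55.3, 0.25, 0.123, 0.0]
[21.8, -44.3, 61.3, 0.282, 0.139, 0.0]
```

>>> step_arm(
  targets=[
    [[-2.1, 4.3, -4.5, -0.023, -0.012, 0], [-4.2, 8.5, -9.1, -0.047, -0.023, 0], [-6.2, 12.7, -13.8, -0.07, -0.035, 0], [-8.2, 16.7, -18.7, -0.094, -0.046, 0], [-10.1, 20.5, -23.6, -0.117, -0.058, 0], [-12.0, 24.3, -28.7, -0.141, -0.069, 0], [-13.8, 28.0, -33.9, -0.164, -0.081, 0], [-15.5, 31.5, -39.2, -0.188, -0.093, 0], [-17.2, 34.9, -44.6, -0.211, -0.104, 0], [-18.8, 38.1, -50.1, -0.235, -0.116, 0], [-20.3, 41.3, -55.6, -0.258, -0.127, 0], [-21.8, 44.3, -61.3, -0.282, -0.139, 0]],
  ],
)

```text
time: 16.6
tool_pos: [491.0, 88.4, 126.4]
tcp_rot: [-160.1, -0.1, 26.2]
ft_force: [-0.7, 0.8, -2.6]
finger_gap: 7.2
grip_force: 78.3
```

```bash
python3 - <<'E'
from h import *
snap("side");snap("side");snap("side")
t,s=snap("top"),snap("side")
q=r.sense(); print(q["tool_pos"],q["tcp_rot"],q["ft_force"],q["wrist_torque"],q["grip_force"],q["finger_gap"])
np.savez("top3.npz",**t);np.savez("side3.npz",**s)
a=cv2.resize(t["img"][127:227,252:332],None,fx=5,fy=5,interpolation=2); b=cv2.resize(s["img"][130:213,210:290],None,fx=5,fy=5,interpolation=2)[:415]
a=cv2.resize(a,(332,415))
cv2.imwrite("pics/t20.png",cv2.convertScaleAbs(np.hstack([a,b]),alpha=1.5))
E
```

```text
[491.28370541  88.05637746 126.91503726] [-1.59991114e+02 -8.40417279e-02  2.62383917e+01] [-0.09746118  0.69553515 -1.48650485] [-0.07928982 -0.00048033 -0.00377368] 78.43318819999695 7.477661558750119
```

View pics/t20.png

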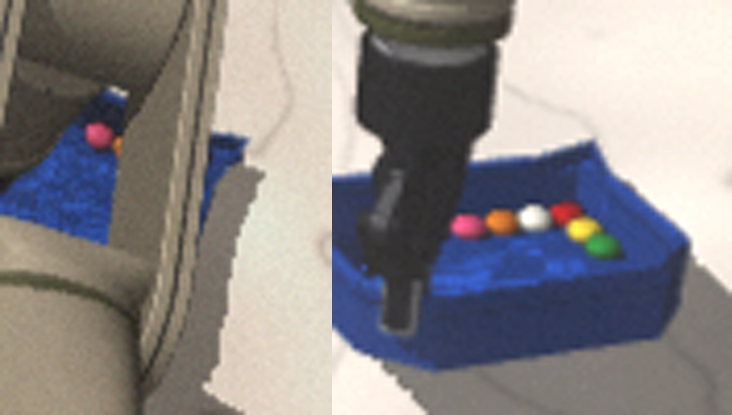

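```bash
cat > meas.py <<'E'
from h import *
s=load("side3.npz"); q=r.sense()
T=R.from_euler('xyz',q["tcp_rot"],degrees=True); T0=R.from_euler('xyz',[180,0,26.2],degrees=True)
rel=T*T0.inv(); Rt=rel*R.from_euler('z',71.2,degrees=True)
o=q["tool_pos"]+rel.apply(np.array([511.7,8,0])-[478.7,114.6,43.5])
print("spout base corner world",(Rt.apply([-110,-85,0])+o).round(1))
for n,c in dict(pink=(467,226),amber=(501,221),white=(534,218),red=(566,213),yellow=(583,231),green=(603,247)).items():
    p=(np.array(c)-[332,0]+.5)/5-.5+[210,130]
    d=Rt.inv().apply(ray(s,[p])[0]); e=Rt.inv().apply(s["eye"]-o)
    X=e+d*((4+5.5-e[2])/d[2]); f=X-[-106,-81,4]; print(n,f.round(1),round(np.hypot(f[0],f[1]),1))
E
python3 meas.py
```

```text
spout base corner world [ 556.4 -123.2    1.1]
pink [84.1 12.   5.5] 85.0
amber [59.2 11.1  5.5] 60.2
white [35.9 12.6  5.5] 38.1
red [11.6 11.3  5.5] 16.2
yellow [13.6 38.   5.5] 40.4
green [12.3 62.   5.5] 63.2
```

>>> step_arm(
  targets=[
    [[1.0, -2.0, 3.7, 0.016, 0.008, 0], [2.0, -4.0, 7.5, 0.031, 0.015, 0], [4.1, -8.3, 14.9, 0.063, 0.031, 0], [6.3, -12.8, 22.1, 0.094, 0.046, 0], [8.6, -17.5, 29.2, 0.125, 0.062, 0], [11.1, -22.5, 36.0, 0.157, 0.077, 0], [13.6, -27.6, 42.6, 0.188, 0.093, 0], [13.6, -27.6, 42.6, 0.188, 0.093, 0], [13.6, -27.6, 42.6, 0.188, 0.093, 0], [13.6, -27.6, 42.6, 0.188, 0.093, 0], [13.6, -27.6, 42.6, 0.188, 0.093, 0], [13.6, -27.6, 42.6, 0.188, 0.093, 0]],
  ],
)

```text
time: 17.85
tool_pos: [504.5, 60.7, 168.9]
tcp_rot: [-148.0, -0.0, 26.2]
ft_force: [-0.6, -0.6, -2.1]
finger_gap: 7.1
grip_force: 78.6
```

>>> step_arm(
  targets=[
    [[0, 0, 0, 0, 0, 0], [0, 0, 0, 0, 0, 0], [0, 0, 0, 0, 0, 0], [0, 0, 0, 0, 0, 0], [0, 0, 0, 0, 0, 0], [0, 0, 0, 0, 0, 0], [0, 0, 0, 0, 0, 0], [0, 0, 0, 0, 0, 0], [0, 0, 0, 0, 0, 0], [0, 0, 0, 0, 0, 0], [0, 0, 0, 0, 0, 0], [0, 0, 0, 0, 0, 0]],
  ],
)

```text
time: 18.85
tool_pos: [504.8, 60.3, 169.1]
tcp_rot: [-148.0, -0.0, 26.2]
ft_force: [0.4, 1.9, -1.8]
finger_gap: 7.5
grip_force: 78.6
```

```bash
python3 - <<'E'
from h import *
for i in range(3):
    s=snap("side"); q=r.sense(); print(q["time"],q["tool_pos"].round(2),q["tcp_rot"].round(2),q["grip_force"],abs(q["qd"]).max().round(3),q["ft_force"].round(1))
print(r.hand_in())
E
```

```text
18.9 [504.82  60.32 169.07] [-1.4802e+02 -4.0000e-02  2.6210e+01] 78.60709547996521 0.112 [-0.2  0.5 -1.7]
18.95 [504.82  60.32 169.09] [-1.4802e+02 -4.0000e-02  2.6210e+01] 78.60615134239197 0.09 [-0.8  1.  -2.1]
19.0 [504.82  60.31 169.08] [-1.4802e+02 -4.0000e-02  2.6210e+01] 78.60652327537537 0.14 [-0.3  0.3 -0.9]
the job is handed in; nothing more can be done
None
```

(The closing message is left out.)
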